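# Fit the drilled stop bar over the rod at the end of the lid channel

### The job

The lid slide channel has no end stop. Pick up the wooden stop bar that has a hole through one end, lower it level over the tall steel rod on the channel's landing board, and leave it lying flat on the board, straight across the channel with its undrilled end on the side away from the rod. Lower it gently rather than letting it drop, and leave the undrilled blank bar where it lies.

Things in the scene. Friction and masses are not known exactly. Their poses are not given: they have to be found in the camera images.
- stop_bar: Loose drilled bar of pale wood, about 0.3 kg: 225 mm long (its x), 50 wide (y), 26 thick. A grip rib stands on the middle of its top, 70 mm along x, 22 wide (pinch it across this), 36 high: its top is 62 mm above the underside. Origin: centre of the underside, z up. A 31 mm hole goes straight through, 85 mm from the origin along +x; gripped at the rib, the bar keeps the rod this far off.
- stop_hole (a point): Centre of the stop bar's hole, at the bar's underside; axes as the stop bar.
- rod_foot (a point): Foot of the fixed upright steel rod (10 mm thick, 140 mm tall) on the flat landing board, 18 mm above the bench. z up; x crosses the channel, from the board's middle to the rod; y points up the channel. Fitted, the bar's x points along this x. Board is free from -225 to +55 mm in x, -75 to +90 in y; from y = 95 the channel's side walls stand 26 mm above it, at x = -85 +/- 93 mm.
- blank_bar: The undrilled blank: a loose bar of the same wood, size and grip rib as the stop bar, but without any hole. Origin: centre of the underside, x along its length. It stays where it is.
Mind the look-alikes: they are no part of the job. Leave any orange look-alike of the stop_bar alone.

How it is judged:
By the outcome, as a careful person would: the job done as asked, in the order asked, and still so for the second after the job is handed in, with the robot touching nothing.
It also fails if it takes over 37 s, if anything falls off the work surface, if the arm or the gripper's body presses on something with over 40 N, if the wrist force passes 120 N, or if a joint passes its speed limit or range.

### The arm

A 6-joint arm with a two-finger parallel gripper is mounted at the origin on the work surface. World frame = base frame: x ahead of the robot, y to its left, z up, the work surface at z = 0. Lengths are in m, angles in rad, forces in N, time in s.
With the tool pointing down it reaches from about 0.325 to 0.85 m from the base axis. Payload 15.5 kg.
Tool frame: the origin (TCP) lies at the very end of the fingers, on their centre line; the grasp point (between the pads) lies 19 mm behind it; z points along the fingers, y is the direction in which the jaws open and shut (so a half turn about z gives the same grasp; the last joint's range is limited). The gripper opens to 91 mm and grips with 3 to 60 N. Pads are 32 mm wide; open, the fingers measure 118 mm over their backs; the gripper's body (76 mm by 178 mm) begins 60 mm behind the grasp point.
Start: joints at [-1.357, 0.494, 1.345, -0, 1.302, -0.096], TCP at [0.191, -0.595, 0.189] pointing down, gripper open.
Joint ranges: [-2.91, 2.91], [-0.82, 2.16], [0.22, 2.67], [-1.22, 4.37], [0.12, 2.79], [-3.08, 3.08]. Speed limits (rad/s): [1.89, 1.89, 2.57, 3.01, 3.01, 3.01].

### API

Orientations are given as a 3x3 rotation matrix whose columns are the frame's x, y, z axes.
In Python, from rig import arm gives the robot as it stands.
- The arm moves only by the tool move_arm, never from a script. Its argument "series" is a list of rows, each an object with "twist": the turn, a rotation vector about the tool's x, y, z in rad, a list of three; "offset": the shift along the tool's x, y, z in m, a list of three; "fingers": the opening, from 0 (shut) to 1 (fully open). A call has exactly 8 rows; each row is the pose to reach, as a shift and turn from the pose commanded when the call began, along the tool's axes at that moment; what a row does not reach only later rows make up. A row lasts 1/8 s, in which the tool goes at most 62.5 mm and 10.7 degrees, less where a joint would pass 70% of its speed; a pose out of reach is approached as far as the arm can. A call with a gripper value outside its range is refused whole. The fingers move at their own pace and stop on an object; "grip_force" is the grip in N (left out, the last holds). Time passes only in rows, so rows that repeat a pose let the fingers close, or fill a call up. It gives the time, the measured TCP pose, the force and the opening at its end, in the units of the state.
- arm.get_state(): the state, without advancing time (a new reading comes with each control period).
- arm.camera(name): name is "scene" or "top"; returns the picture (480x640x3 uint8, red, green, blue); there is no depth.
- arm.camera_params(name): a dict with "fx", "fy", "cx", "cy" (pixels), "eye" and "orientation" of the camera in the world. Camera axes: x right, y down, z forward; pixel columns grow to the right and rows downward; lengths in m; the calibration is good to about 2 mm. A picture is of the moment at which its call begins. camera_params takes no time and is no camera call.
- arm.finish_job(): hands the job in, once; it reports no verdict.
Trained networks look in the newest picture that a camera, given by its name, has taken for a name from the list of things; names that differ only in an ending like _2 or _b are one class to them, and where a whole thing is asked for, a point or a joint stands for the part that bears it (a point fixed in the world has none). Each returns a list of dicts, best first, with "confidence" (0 to 1); they miss things now and then, are a little off and sometimes report something else, mostly with a low value. They report only what shows in the picture. A call takes as long as a camera call. They do not tell look-alikes from the thing itself.
- arm.regions_of(name, camera): "pixels" (480x640 bool, what is visible of it) and "rect" ([centre column, centre row, width, height] in pixels, round what is visible of it).
The state is a dict: "clock": time; "joints": joint angles; "joint_velocities": joint speeds; "tau": joint torques, N m; "tcp_pos": TCP position; "tool_rot": TCP orientation; "force": force on the tool from outside, world axes, zero at the start; "wrist_torque": the same for the moment, N m; "opening": opening from 0.0 (shut) to 1.0 (fully open).
Only numpy, scipy, OpenCV 4.12 (cv2) and the standard library are available. Lean on these libraries where they do the work, as an engineer would, in place of code of your own. Each camera call takes 0.05 s, during which the arm holds its last target.

## Working session

There is one attempt and no reset: what is moved stays moved. The work goes in short steps, Python scripts to look and compute and a tool call to move; the robot and the scene stay as the last step left them, time stands still between calls to the robot, and variables do not carry over. Pictures are saved under pics/ and viewed, and the job is handed in when it is done.

Besides the shell and the picture viewer there is one more tool, called after "Emit:" by a JSON object that holds its "api" and its "payload", one argument or row to a line. move_arm: Moves the arm, as the interface text tells. Its arguments: {"type":"object","properties":{"series":{"type":"array"},"grip_force":{"type":"number"}},"required":["series"]}

```bash
mkdir -p pics; ls; python3 - <<'E'
from rig import arm
import cv2
for n in("scene","top"):
    im=arm.camera(n); cv2.imwrite(f"pics/{n}0.png",im[:,:,::-1]); print(n,arm.camera_params(n))
print(arm.get_state())
E
```

```text
pics
scene {'fx': 485.4975480624665, 'fy': 485.4975480624665, 'cx': 319.1282642123564, 'cy': 244.43930928958738, 'eye': array([ 0.83737319, -0.69920424,  0.98710305]), 'orientation': array([[ 0.80446309,  0.50436815, -0.31377047],
       [ 0.59400008, -0.68151654,  0.42743316],
       [ 0.00174391, -0.53023388, -0.84784963]])}
top {'fx': 484.5645085887533, 'fy': 484.5645085887533, 'cx': 317.32258666403044, 'cy': 240.68782005011977, 'eye': array([ 0.40573689, -0.23584119,  0.98839124]), 'orientation': array([[-0.02482566, -0.99482157,  0.09855825],
       [-0.99962685,  0.0258269 ,  0.00889584],
       [-0.01139523, -0.09830063, -0.99509152]])}
{'clock': 0.1, 'joints': array([-1.35648134e+00,  4.94105164e-01,  1.34606015e+00, -2.24068107e-05,
        1.30251291e+00, -9.55093440e-02]), 'joint_velocities': array([-1.92318410e-05,  5.98871655e-04, -1.43156395e-03,  1.10180231e-03,
        1.06166911e-03,  2.27299971e-03]), 'tau': array([ 3.10930081e-03, -8.80238557e+01, -3.82545662e+01,  7.08059384e-02,
        4.81476425e-02, -1.50679955e-05]), 'tcp_pos': array([ 0.19046776, -0.59488229,  0.18841084]), 'tool_rot': array([[ 9.52385340e-01,  3.04896870e-01, -2.51987647e-04],
       [ 3.04896963e-01, -9.52384758e-01,  1.05613813e-03],
       [ 8.20240164e-05, -1.08268074e-03, -9.99999411e-01]]), 'force': array([-1.16499588, -0.19457425, -0.35384523]), 'wrist_torque': array([-0.02668819, -0.02687948,  0.04638615]), 'opening': 0.9982324508720745}
```

View pics/scene0.png

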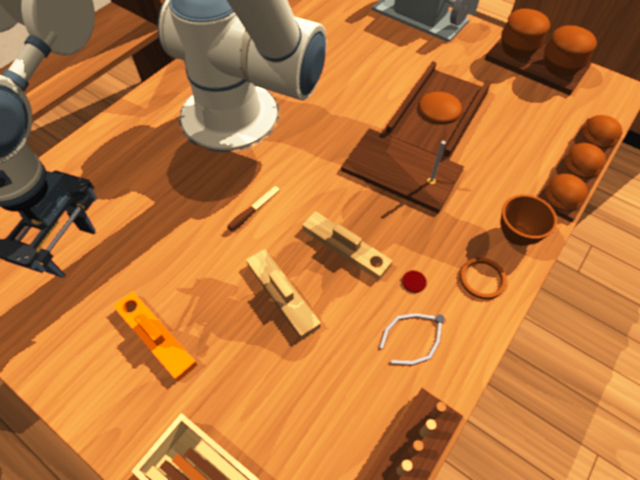

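View pics/top0.png

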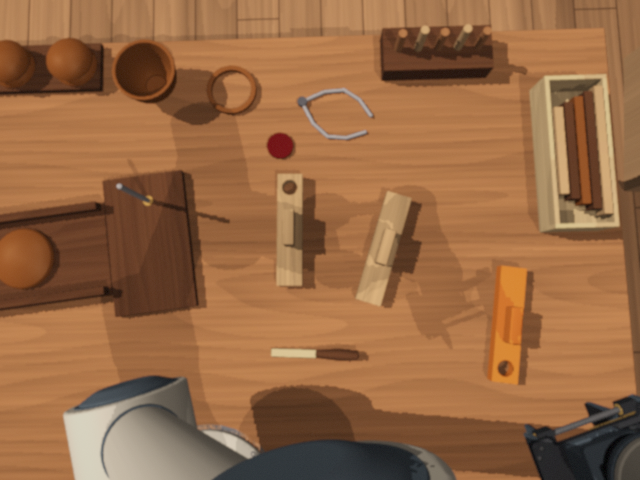

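The top view shows the drilled bar at (289,230) with its hole at (289,187). The blank bar is at (384,248) and the orange look-alike at (508,325). The rod's foot is near (150,201) and its tip near (120,186), with the landing board around (150,245). I'll measure these next.

```bash
cat > h.py <<'E'
import numpy as np,cv2
from scipy.optimize import least_squares, minimize
def proj(P,c):
    p=(np.atleast_2d(P)-c["eye"])@c["orientation"]
    return np.c_[c["fx"]*p[:,0]/p[:,2]+c["cx"],c["fy"]*p[:,1]/p[:,2]+c["cy"]]
def onz(uv,z,c):
    d=c["orientation"]@np.array([(uv[0]-c["cx"])/c["fx"],(uv[1]-c["cy"])/c["fy"],1]); return c["eye"]+d*(z-c["eye"][2])/d[2]
def barpts(T,R):
    b=np.array([[x,y,z] for x in(-.1125,.1125) for y in(-.025,.025) for z in(0,.026)])
    r=np.array([[x,y,z] for x in(-.035,.035) for y in(-.011,.011) for z in(.026,.062)])
    return b@R.T+T, r@R.T+T
def rz(a): return np.array([[np.cos(a),-np.sin(a),0],[np.sin(a),np.cos(a),0],[0,0,1]])
def sil(T,R,c,s=4):
    m=np.zeros((480*s,640*s),np.uint8)
    for q in barpts(T,R):
        h=cv2.convexHull(((proj(q,c)+.5)*s).astype(np.float32)).astype(np.int32); cv2.fillConvexPoly(m,h,1)
    return cv2.resize(m.astype(np.float32),(640,480),interpolation=cv2.INTER_AREA)
E
python3 - <<'E'
from rig import arm
from h import *
import cv2
C={n:arm.camera_params(n) for n in("scene","top")}
M={}
for n in C:
    rs=arm.regions_of("stop_bar",n)
    for r in rs: print(n,round(r["confidence"],2),np.round(r["rect"],1),r["pixels"].sum())
    c=onz([289,230],0.026,C["top"]); p=proj(c,C[n])[0]
    r=min(rs,key=lambda r:np.hypot(*(np.array(r["rect"][:2])-p))); M[n]=r["pixels"].astype(np.float32)
np.savez("m.npz",**M)
h=onz([289,187],.026,C["top"]);c=onz([289,230],.026,C["top"]);print(h,c)
def fit(names):
    def f(v): return sum(np.abs(sil(np.array([v[0],v[1],0]),rz(v[2]),C[n])-M[n]).sum() for n in names)
    a=np.arctan2(*(h-c)[[1,0]])
    s=minimize(f,[c[0],c[1],a],method="Nelder-Mead",options=dict(initial_simplex=[[c[0],c[1],a],[c[0]+.01,c[1],a],[c[0],c[1]+.01,a],[c[0],c[1],a+.1]],xatol=1e-4,fatol=.5))
    return s.x,s.fun
for k in(["top"],["scene"],["top","scene"]): print(k,fit(k))
for n,x,y,w in(("top",90,150,130),("scene",330,120,150),("top",240,160,130)):
    im=cv2.imread(f"pics/{n}0.png")[y:y+w*3//4+40 if 0 else y+w,x:x+w]; cv2.imwrite(f"pics/c_{n}_{x}.png",cv2.resize(im,(590,590),interpolation=cv2.INTER_CUBIC))
E
```

```text
scene 0.87 [349.2 245.6  91.8  68.1] 2262
scene 0.59 [158.1 337.6  85.2  86.9] 2616
top 0.97 [290.7 230.3  29.  111.8] 2800
top 0.63 [507.8 324.5  35.9 117.2] 3556
[ 0.61144914 -0.17276484  0.026     ] [ 0.52401788 -0.17109647  0.026     ]
['top'] (array([ 0.52634453, -0.17184327, -0.02207587]), np.float64(195.875))
['scene'] (array([ 0.5286971 , -0.17140273, -0.0289243 ]), np.float64(137.625))
['top', 'scene'] (array([ 0.52637552, -0.17163398, -0.02208438]), np.float64(352.875))
```

View pics/c_top_90.png

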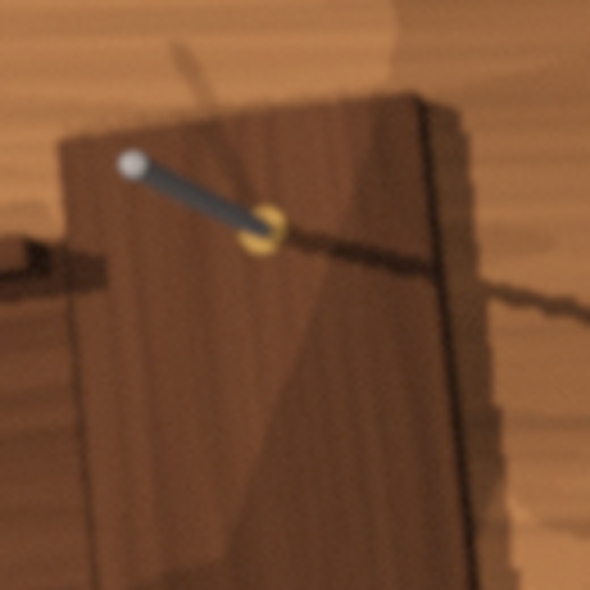

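View pics/c_scene_330.png

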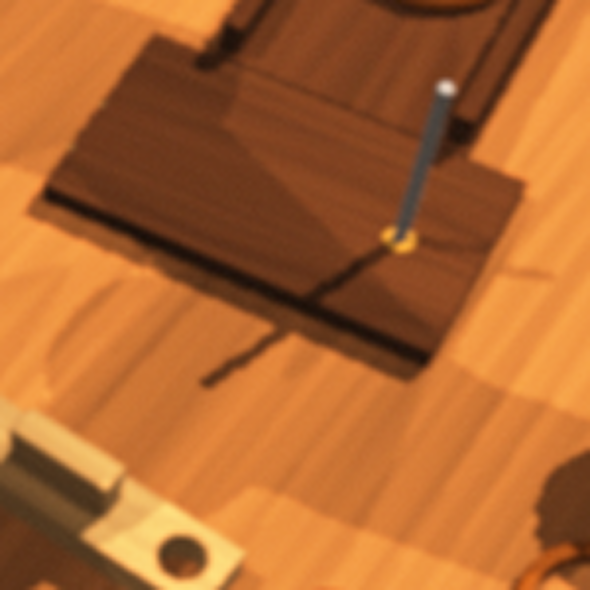

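View pics/c_top_240.png

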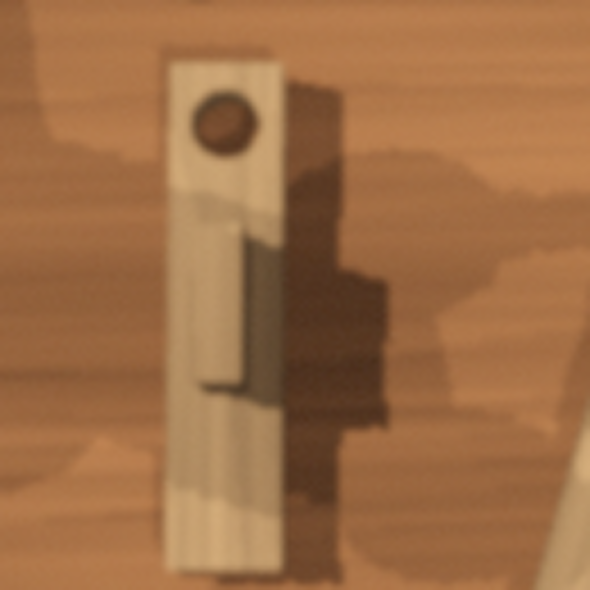

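```bash
python3 - <<'E'
from rig import arm
from h import *
C={n:arm.camera_params(n) for n in("scene","top")}
def cr(x,y,w,p): return np.array(p)*w/590+[x,y]-.5+.5*w/590
tb=[cr(240,160,130,p) for p in((167,62),(284,62),(166,571),(283,571),(225,124))]
P=[onz(p,.026,C["top"]) for p in tb]
print("bar top",np.round(np.mean(P[:4],0),4),"hole",np.round(P[4],4),"yaw",[np.arctan2(*(P[i]-P[i+2])[[1,0]]) for i in(0,1)],np.linalg.norm(P[0]-P[2]),np.linalg.norm(P[0]-P[1]))
T=lambda p:cr(90,150,130,p); S=lambda p:cr(330,120,150,p)
f1=onz(T((262,231)),.018,C["top"]);f2=onz(S((399,239)),.018,C["scene"])
t1=onz(T((133,164)),.158,C["top"]);t2=onz(S((447,88)),.158,C["scene"])
print("foot",f1,f2,"tip",t1,t2)
a,b=onz(T((418,96)),.018,C["top"]),onz(T((476,590)),.018,C["top"]); print("yaw top",np.arctan2(*(a-b)[[1,0]]))
a,b,c,d=[onz(S(p),.018,C["scene"]) for p in((427,361),(45,193),(524,183),(155,37))]
for u,v in((a,b),(c,d),(c,a),(d,b)): print("scene",np.arctan2(*(u-v)[[1,0]]),np.linalg.norm(u-v))
im=cv2.imread("pics/top0.png")
cv2.imwrite("pics/ct2.png",cv2.resize(im[150:330,80:260],(590,590),interpolation=cv2.INTER_CUBIC))
# blank bar mid etc
E
```

```text
bar top [ 0.5266 -0.1715  0.026 ] hole [ 0.6116 -0.1731  0.026 ] yaw [np.float64(-0.018450724166673323), np.float64(-0.023686810385826332)] 0.22623375591895298 0.05224417724902153
foot [0.59306984 0.11701471 0.018     ] [0.5945327  0.11634093 0.018     ] tip [0.59357764 0.11629128 0.158     ] [0.59559644 0.11591489 0.158     ]
yaw top 0.11730918658850172
scene 0.10950429913635239 0.272587571974745
scene 0.12315791069557941 0.27373829207404027
scene 1.687024933886546 0.16841499988841077
scene 1.6940097263310232 0.16468926772656864
```

View pics/ct2.png

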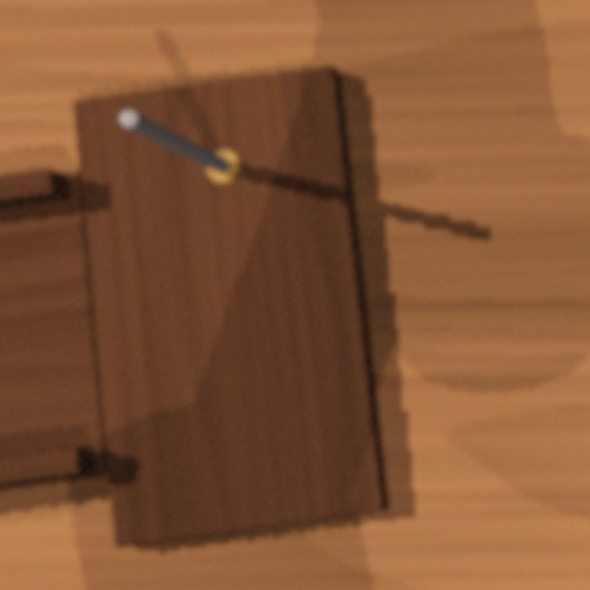

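```bash
cat >> h.py <<'E'
from scipy.spatial.transform import Rotation as Ro
def need(s,xyz,yaw):
    R=s["tool_rot"]; Rt=rz(yaw)@np.diag([1,-1,-1.])
    print("offset",np.round(R.T@(np.array(xyz)-s["tcp_pos"]),4),"twist",np.round(Ro.from_matrix(R.T@Rt).as_rotvec(),4))
E
python3 - <<'E'
from rig import arm
from h import *
need(arm.get_state(),[.5265,-.1715,.15],-.0215)
E
```

```text
offset [ 0.4491 -0.3009  0.0388] twist [-0.0007  0.      0.3313]
```

Emit:
{"api": "move_arm", "payload": {
  "series": [
    {"twist": [0,0,0.331],"offset": [0.449,-0.301,0.039],"fingers": 1},
    {"twist": [0,0,0.331],"offset": [0.449,-0.301,0.039],"fingers": 1},
    {"twist": [0,0,0.331],"offset": [0.449,-0.301,0.039],"fingers": 1},
    {"twist": [0,0,0.331],"offset": [0.449,-0.301,0.039],"fingers": 1},
    {"twist": [0,0,0.331],"offset": [0.449,-0.301,0.039],"fingers": 1},
    {"twist": [0,0,0.331],"offset": [0.449,-0.301,0.039],"fingers": 1},
    {"twist": [0,0,0.331],"offset": [0.449,-0.301,0.039],"fingers": 1},
    {"twist": [0,0,0.331],"offset": [0.449,-0.301,0.039],"fingers": 1}
  ],
  "grip_force": 30
}}

```text
clock: 1.2
tcp_pos: [0.5006, -0.2039, 0.153]
tool_rot: [[1.0, -0.021, 0.0], [-0.021, -1.0, -0.0], [0.0, 0.0, -1.0]]
force: [0.7, -0.9, 0.4]
opening: 0.998
```

```bash
python3 - <<'E'
from rig import arm
from h import *
s=arm.get_state();print(s["clock"],s["tcp_pos"],s["joints"])
need(s,[.5265,-.1715,.12],-.0215)
E
```

```text
1.2 [ 0.50058978 -0.20391508  0.15298637] [-4.97259442e-01  4.15623542e-01  1.60036564e+00 -8.47851511e-05
  1.12530725e+00  1.09483006e+00]
offset [ 0.0252 -0.033   0.033 ] twist [ 0.0002 -0.0002  0.0002]
```

Emit:
{"api": "move_arm", "payload": {
  "series": [
    {"twist": [0,0,0],"offset": [0.025,-0.033,0.033],"fingers": 1},
    {"twist": [0,0,0],"offset": [0.025,-0.033,0.033],"fingers": 1},
    {"twist": [0,0,0],"offset": [0.025,-0.033,0.05],"fingers": 1},
    {"twist": [0,0,0],"offset": [0.025,-0.033,0.065],"fingers": 1},
    {"twist": [0,0,0],"offset": [0.025,-0.033,0.08],"fingers": 1},
    {"twist": [0,0,0],"offset": [0.025,-0.033,0.085],"fingers": 1},
    {"twist": [0,0,0],"offset": [0.025,-0.033,0.085],"fingers": 1},
    {"twist": [0,0,0],"offset": [0.025,-0.033,0.085],"fingers": 1}
  ]
}}

```text
clock: 2.2
tcp_pos: [0.5255, -0.1733, 0.0685]
tool_rot: [[1.0, -0.021, 0.001], [-0.021, -1.0, -0.0], [0.001, 0.0, -1.0]]
force: [-0.9, 0.3, -0.5]
opening: 1.0
```

```bash
python3 - <<'E'
from rig import arm
from h import *
s=arm.get_state();print(s["clock"],s["tcp_pos"],s["force"])
need(s,[.5265,-.1715,.0315],-.0215)
for n in("scene","top"):
    im=arm.camera(n)[:,:,::-1]; cv2.imwrite(f"pics/{n}1.png",im)
    p=proj([.5265,-.1715,.05],arm.camera_params(n))[0].astype(int); x,y=p-80
    cv2.imwrite(f"pics/{n}1c.png",cv2.resize(im[y:y+160,x:x+160],(480,480)))
E
```

```text
2.2 [ 0.52550477 -0.17334852  0.06849247] [-0.8607891   0.25220951 -0.54056748]
offset [ 0.0009 -0.0019  0.037 ] twist [ 0.0003 -0.0007  0.0003]
```

View pics/scene1c.png

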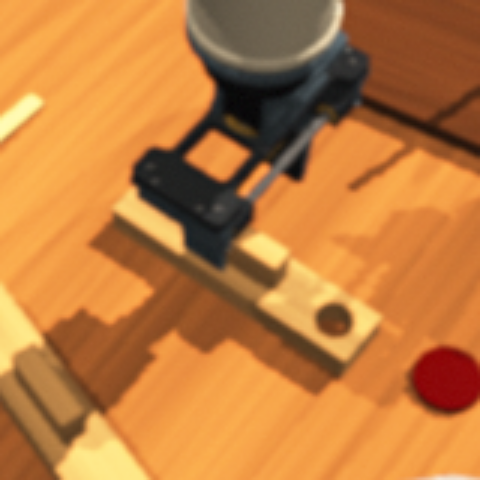

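The fingers straddle the rib of the drilled bar, with its hole at about (333,320) in the crop. I'll descend and close.

Emit:
{"api": "move_arm", "payload": {
  "series": [
    {"twist": [0,0,0],"offset": [0.001,-0.002,0.015],"fingers": 1},
    {"twist": [0,0,0],"offset": [0.001,-0.002,0.028],"fingers": 1},
    {"twist": [0,0,0],"offset": [0.001,-0.002,0.037],"fingers": 1},
    {"twist": [0,0,0],"offset": [0.001,-0.002,0.037],"fingers": 0.5},
    {"twist": [0,0,0],"offset": [0.001,-0.002,0.037],"fingers": 0.4},
    {"twist": [0,0,0],"offset": [0.001,-0.002,0.037],"fingers": 0.0},
    {"twist": [0,0,0],"offset": [0.001,-0.002,0.037],"fingers": 0.0},
    {"twist": [0,0,0],"offset": [0.001,-0.002,0.037],"fingers": 0.0}
  ],
  "grip_force": 35
}}

```text
clock: 3.3
tcp_pos: [0.5263, -0.1712, 0.0312]
tool_rot: [[1.0, -0.021, 0.0], [-0.021, -1.0, -0.0], [0.0, 0.0, -1.0]]
force: [0.2, -0.5, -0.4]
opening: 0.482
```

Emit:
{"api": "move_arm", "payload": {
  "series": [
    {"twist": [0,0,0],"offset": [0,0,0],"fingers": 0},
    {"twist": [0,0,0],"offset": [0,0,0],"fingers": 0},
    {"twist": [0,0,0],"offset": [0,0,0],"fingers": 0},
    {"twist": [0,0,0],"offset": [0,0,0],"fingers": 0},
    {"twist": [0,0,0],"offset": [0,0,0],"fingers": 0},
    {"twist": [0,0,0],"offset": [0,0,0],"fingers": 0},
    {"twist": [0,0,0],"offset": [0,0,-0.005],"fingers": 0},
    {"twist": [0,0,0],"offset": [0,0,-0.015],"fingers": 0}
  ]
}}

```text
clock: 4.3
tcp_pos: [0.5259, -0.171, 0.0462]
tool_rot: [[1.0, -0.021, -0.001], [-0.021, -1.0, 0.0], [-0.001, -0.0, -1.0]]
force: [0.2, 0.3, -3.1]
opening: 0.234
```

Emit:
{"api": "move_arm", "payload": {
  "series": [
    {"twist": [0,0,0],"offset": [0,0,-0.015],"fingers": 0},
    {"twist": [0,0,0],"offset": [0,0,-0.04],"fingers": 0},
    {"twist": [0,0,0],"offset": [0,0,-0.07],"fingers": 0},
    {"twist": [0,0,0],"offset": [0,0,-0.1],"fingers": 0},
    {"twist": [0,0,0],"offset": [0,0,-0.13],"fingers": 0},
    {"twist": [0,0,0],"offset": [0,0,-0.16],"fingers": 0},
    {"twist": [0,0,0],"offset": [0,0,-0.18],"fingers": 0},
    {"twist": [0,0,0],"offset": [0,0,-0.19],"fingers": 0}
  ]
}}

```text
clock: 5.3
tcp_pos: [0.5264, -0.1713, 0.2379]
tool_rot: [[1.0, -0.021, 0.002], [-0.021, -1.0, -0.001], [0.002, 0.001, -1.0]]
force: [0.0, -0.8, -3.4]
opening: 0.238
```

```bash
python3 - <<'E'
from rig import arm
from h import *
s=arm.get_state();print(s["clock"],s["tcp_pos"],s["force"],s["opening"],s["wrist_torque"])
need(s,[.5093,.1064,.235],.117)
E
```

```text
5.3 [ 0.52642592 -0.17126167  0.23794425] [ 0.03764603 -0.78453243 -3.37045353] 0.23834225730031844 [ 0.01597159 -0.00433915  0.01985383]
offset [-0.023  -0.2772  0.0027] twist [ 0.0009 -0.0019 -0.1382]
```

Emit:
{"api": "move_arm", "payload": {
  "series": [
    {"twist": [0,0,-0.01],"offset": [-0.001,-0.015,0],"fingers": 0},
    {"twist": [0,0,-0.03],"offset": [-0.005,-0.05,0],"fingers": 0},
    {"twist": [0,0,-0.05],"offset": [-0.009,-0.1,0],"fingers": 0},
    {"twist": [0,0,-0.075],"offset": [-0.013,-0.15,0],"fingers": 0},
    {"twist": [0,0,-0.1],"offset": [-0.017,-0.2,0],"fingers": 0},
    {"twist": [0,0,-0.12],"offset": [-0.02,-0.24,0],"fingers": 0},
    {"twist": [0,0,-0.13],"offset": [-0.022,-0.265,0],"fingers": 0},
    {"twist": [0,0,-0.138],"offset": [-0.023,-0.277,0],"fingers": 0}
  ]
}}

```text
clock: 6.3
tcp_pos: [0.508, 0.1079, 0.2354]
tool_rot: [[0.993, 0.119, -0.001], [0.119, -0.993, 0.0], [-0.001, -0.0, -1.0]]
force: [0.0, -0.5, -3.4]
opening: 0.238
```

```bash
python3 - <<'E'
from rig import arm
from h import *
s=arm.get_state();print(s["clock"],s["tcp_pos"],s["force"],s["opening"],s["joint_velocities"].round(3))
need(s,[.5093,.1064,.235],.117)
for n,x,y in(("scene",330,60),("top",80,140)):
    im=arm.camera(n)[:,:,::-1]; cv2.imwrite(f"pics/{n}2.png",im)
    cv2.imwrite(f"pics/{n}2c.png",cv2.resize(im[y:y+180,x:x+180],(590,590),interpolation=cv2.INTER_CUBIC))
E
```

```text
6.3 [0.50804613 0.10791927 0.23537762] [ 0.02297183 -0.47335454 -3.42863959] 0.2375141148291948 [ 0.157  0.017 -0.032 -0.007  0.011  0.108]
offset [0.0011 0.0017 0.0004] twist [-0.0002  0.0015  0.0021]
```

View pics/scene2c.png

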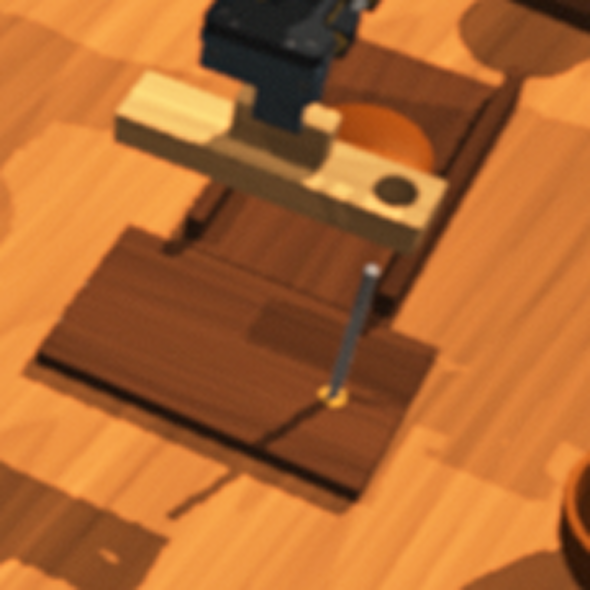

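View pics/top2.png

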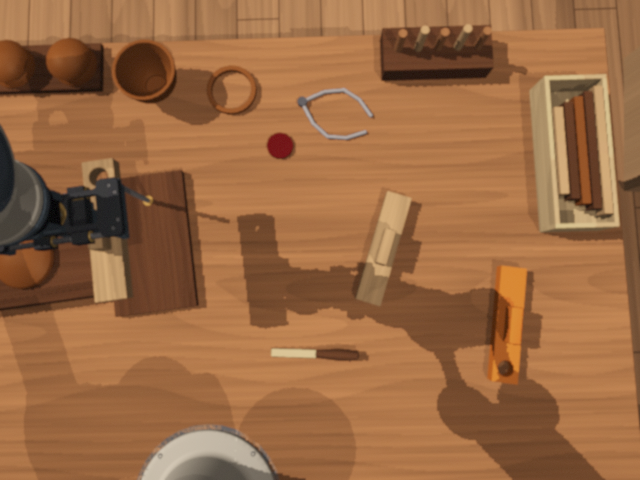

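The drilled bar is held level above the rod. Its hole is at crop (396,190) in the scene view and about (98,177) in the top view. I'll check the hole against the rod.

```bash
python3 - <<'E'
from rig import arm
from h import *
C={n:arm.camera_params(n) for n in("scene","top")}
k=180/590
u=np.array([396,190])*k+[330,60]-.5+k/2
s=arm.get_state()
print(s["tcp_pos"],"hole scene",onz(u,.230,C["scene"]), "top(under-edge)",onz([98,177],.230,C["top"]))
# rest of bar corners at top surface in scene crop
for p in((150,72),(115,118),(447,183),(412,235)):
    print(onz(np.array(p)*k+[330,60]-.5+k/2,.230,C["scene"]).round(4))
B=barpts(np.array([.5093,.1064,.204]),rz(.117))[0]; print(B[B[:,2]>.22].round(4))
print("tip",onz(np.array([373,270])*k+[330,60]-.5+k/2,.158,C["scene"]))
im=cv2.imread("pics/top2.png");cv2.imwrite("pics/top2d.png",cv2.resize(im[140:320,60:240],(590,590),interpolation=cv2.INTER_CUBIC))
E
```

```text
[0.50849449 0.10719189 0.23558293] hole scene [0.59397173 0.11907232 0.23      ] top(under-edge) [0.59245783 0.11963539 0.23      ]
[0.3969 0.1201 0.23  ]
[0.4034 0.0655 0.23  ]
[0.6184 0.1455 0.23  ]
[0.6224 0.0882 0.23  ]
[[0.4005 0.0684 0.23  ]
 [0.3947 0.1181 0.23  ]
 [0.6239 0.0947 0.23  ]
 [0.6181 0.1444 0.23  ]]
tip [0.59596752 0.11609003 0.158     ]
```

View pics/top2d.png

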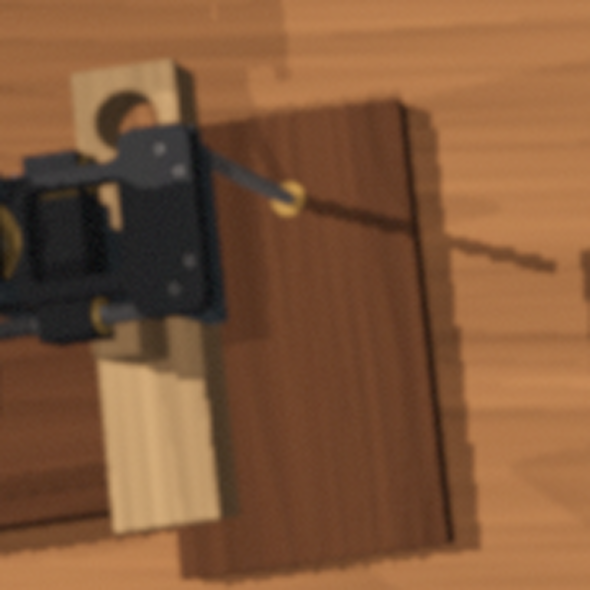

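```bash
python3 - <<'E'
from rig import arm
from h import *
need(arm.get_state(),[.5097,.1057,.2],.117)
E
```

```text
offset [0.0011 0.0016 0.0356] twist [-0.0002  0.001   0.0015]
```

Emit:
{"api": "move_arm", "payload": {
  "series": [
    {"twist": [0,0,0],"offset": [0.001,0.001,0.008],"fingers": 0},
    {"twist": [0,0,0],"offset": [0.001,0.001,0.018],"fingers": 0},
    {"twist": [0,0,0],"offset": [0.001,0.001,0.028],"fingers": 0},
    {"twist": [0,0,0],"offset": [0.001,0.001,0.034],"fingers": 0},
    {"twist": [0,0,0],"offset": [0.001,0.001,0.036],"fingers": 0},
    {"twist": [0,0,0],"offset": [0.001,0.001,0.036],"fingers": 0},
    {"twist": [0,0,0],"offset": [0.001,0.001,0.036],"fingers": 0},
    {"twist": [0,0,0],"offset": [0.001,0.001,0.036],"fingers": 0}
  ]
}}

```text
clock: 7.4
tcp_pos: [0.5104, 0.1054, 0.2003]
tool_rot: [[0.993, 0.117, 0.0], [0.117, -0.993, 0.0], [0.0, -0.0, -1.0]]
force: [-0.0, -0.7, -2.9]
opening: 0.235
```

```bash
python3 - <<'E'
from rig import arm
from h import *
s=arm.get_state();print(s["clock"],s["tcp_pos"],s["force"],s["opening"])
need(s,[.5097,.1057,.2],.117)
for n,x,y in(("scene",360,90),("top",60,130)):
    im=arm.camera(n)[:,:,::-1]
    cv2.imwrite(f"pics/{n}3c.png",cv2.resize(im[y:y+120,x:x+120],(590,590),interpolation=cv2.INTER_CUBIC))
E
```

```text
7.4 [0.51035976 0.1053944  0.20026823] [-0.02162427 -0.65493601 -2.94548545] 0.23463125063423054
offset [-0.0006 -0.0004  0.0003] twist [-0.     -0.0004 -0.0002]
```

View pics/scene3c.png

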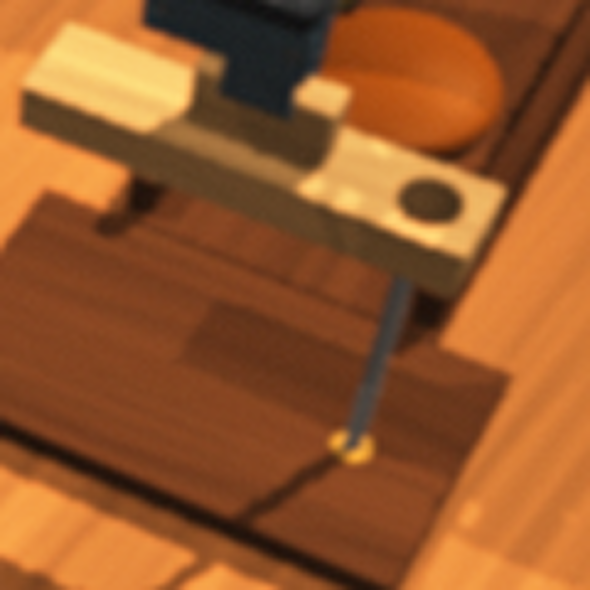

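View pics/top3c.png

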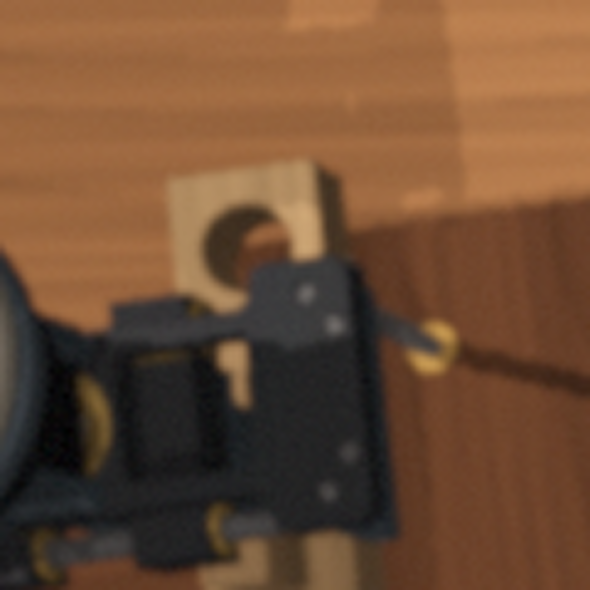

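```bash
python3 - <<'E'
from rig import arm
from h import *
C={n:arm.camera_params(n) for n in("scene","top")}
k=120/590
f=lambda p,o:np.array(p)*k+o-.5+k/2
print("hole",onz(f((431,201),[360,90]),.195,C["scene"]),"foot",onz(f((352,446),[360,90]),.018,C["scene"]),"mid-rod predicted", (proj([.595,.1163,.13],C["scene"])[0]-[360,90])/k)
print("top hole", onz(f((253,250),[60,130]),.195,C["top"]),"foot",onz(f((432,347),[60,130]),.018,C["top"]))
E
```

```text
hole [0.59649997 0.11616821 0.195     ] foot [0.59467033 0.11675614 0.018     ] mid-rod predicted [396.02281362 295.81937233]
top hole [0.5945868  0.11395228 0.195     ] foot [0.59374554 0.11676141 0.018     ]
```

The hole is within about 2 mm of the rod axis in both views. I'll start lowering.

Emit:
{"api": "move_arm", "payload": {
  "series": [
    {"twist": [0,0,0],"offset": [-0.001,-0.001,0.003],"fingers": 0},
    {"twist": [0,0,0],"offset": [-0.001,-0.001,0.01],"fingers": 0},
    {"twist": [0,0,0],"offset": [-0.001,-0.001,0.02],"fingers": 0},
    {"twist": [0,0,0],"offset": [-0.001,-0.001,0.03],"fingers": 0},
    {"twist": [0,0,0],"offset": [-0.001,-0.001,0.04],"fingers": 0},
    {"twist": [0,0,0],"offset": [-0.001,-0.001,0.048],"fingers": 0},
    {"twist": [0,0,0],"offset": [-0.001,-0.001,0.05],"fingers": 0},
    {"twist": [0,0,0],"offset": [-0.001,-0.001,0.05],"fingers": 0}
  ]
}}

```text
clock: 8.5
tcp_pos: [0.5092, 0.1062, 0.1501]
tool_rot: [[0.993, 0.116, 0.0], [0.116, -0.993, 0.0], [0.0, -0.0, -1.0]]
force: [0.0, -0.4, -2.8]
opening: 0.238
```

```bash
python3 - <<'E'
from rig import arm
from h import *
s=arm.get_state();print(s["clock"],s["tcp_pos"],s["force"],s["opening"],s["wrist_torque"])
for n,x,y in(("scene",360,90),):
    im=arm.camera(n)[:,:,::-1]
    cv2.imwrite(f"pics/{n}4c.png",cv2.resize(im[y:y+120,x:x+120],(590,590),interpolation=cv2.INTER_CUBIC))
E
```

```text
8.5 [0.50919187 0.10624363 0.15005341] [ 0.03318798 -0.39296165 -2.82358111] 0.2381762817293434 [ 0.01401012  0.00825426 -0.02882268]
```

View pics/scene4c.png

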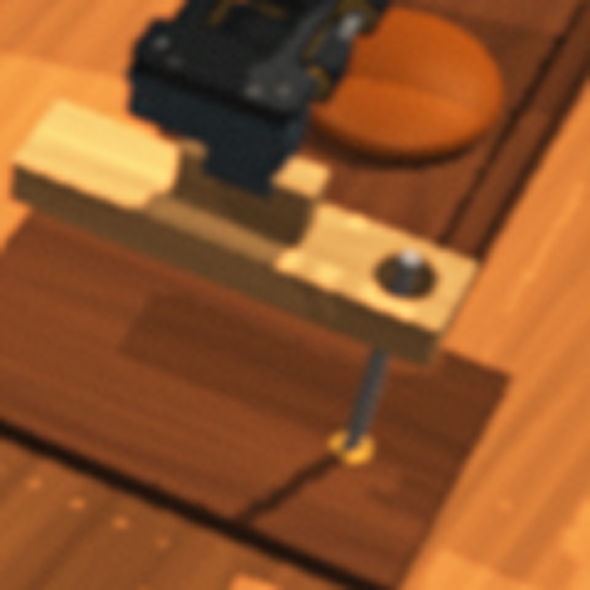

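The rod tip shows inside the hole at crop (410,260). I'll continue down.

Emit:
{"api": "move_arm", "payload": {
  "series": [
    {"twist": [0,0,0],"offset": [0,0,0.008],"fingers": 0},
    {"twist": [0,0,0],"offset": [0,0,0.02],"fingers": 0},
    {"twist": [0,0,0],"offset": [0,0,0.035],"fingers": 0},
    {"twist": [0,0,0],"offset": [0,0,0.05],"fingers": 0},
    {"twist": [0,0,0],"offset": [0,0,0.065],"fingers": 0},
    {"twist": [0,0,0],"offset": [0,0,0.08],"fingers": 0},
    {"twist": [0,0,0],"offset": [0,0,0.088],"fingers": 0},
    {"twist": [0,0,0],"offset": [0,0,0.092],"fingers": 0}
  ]
}}

```text
clock: 9.55
tcp_pos: [0.509, 0.1062, 0.0576]
tool_rot: [[0.993, 0.117, -0.0], [0.117, -0.993, -0.0], [-0.0, -0.0, -1.0]]
force: [0.3, 0.4, -2.9]
opening: 0.231
```

Emit:
{"api": "move_arm", "payload": {
  "series": [
    {"twist": [0,0,0],"offset": [0,0,0.001],"fingers": 0},
    {"twist": [0,0,0],"offset": [0,0,0.002],"fingers": 0},
    {"twist": [0,0,0],"offset": [0,0,0.003],"fingers": 0},
    {"twist": [0,0,0],"offset": [0,0,0.004],"fingers": 0},
    {"twist": [0,0,0],"offset": [0,0,0.005],"fingers": 0},
    {"twist": [0,0,0],"offset": [0,0,0.006],"fingers": 0},
    {"twist": [0,0,0],"offset": [0,0,0.007],"fingers": 0},
    {"twist": [0,0,0],"offset": [0,0,0.0075],"fingers": 0}
  ]
}}

```text
clock: 10.55
tcp_pos: [0.5091, 0.1062, 0.0505]
tool_rot: [[0.993, 0.116, -0.0], [0.116, -0.993, 0.0], [-0.0, -0.0, -1.0]]
force: [-0.5, 0.3, -3.1]
opening: 0.234
```

Emit:
{"api": "move_arm", "payload": {
  "series": [
    {"twist": [0,0,0],"offset": [0,0,0.0002],"fingers": 0},
    {"twist": [0,0,0],"offset": [0,0,0.0004],"fingers": 0},
    {"twist": [0,0,0],"offset": [0,0,0.0006],"fingers": 0},
    {"twist": [0,0,0],"offset": [0,0,0.0008],"fingers": 0},
    {"twist": [0,0,0],"offset": [0,0,0.001],"fingers": 0},
    {"twist": [0,0,0],"offset": [0,0,0.0012],"fingers": 0},
    {"twist": [0,0,0],"offset": [0,0,0.0013],"fingers": 0},
    {"twist": [0,0,0],"offset": [0,0,0.0013],"fingers": 0}
  ]
}}

```text
clock: 11.55
tcp_pos: [0.5091, 0.1062, 0.0492]
tool_rot: [[0.993, 0.117, 0.0], [0.117, -0.993, 0.0], [0.0, 0.0, -1.0]]
force: [-0.1, 0.5, -3.3]
opening: 0.236
```

Emit:
{"api": "move_arm", "payload": {
  "series": [
    {"twist": [0,0,0],"offset": [0,0,0.0002],"fingers": 0},
    {"twist": [0,0,0],"offset": [0,0,0.0004],"fingers": 0},
    {"twist": [0,0,0],"offset": [0,0,0.0006],"fingers": 0},
    {"twist": [0,0,0],"offset": [0,0,0.0007],"fingers": 0},
    {"twist": [0,0,0],"offset": [0,0,0.0008],"fingers": 0},
    {"twist": [0,0,0],"offset": [0,0,0.0009],"fingers": 0},
    {"twist": [0,0,0],"offset": [0,0,0.001],"fingers": 0},
    {"twist": [0,0,0],"offset": [0,0,0.001],"fingers": 0}
  ]
}}

```text
clock: 12.55
tcp_pos: [0.5092, 0.106, 0.0489]
tool_rot: [[0.993, 0.117, 0.001], [0.117, -0.993, -0.0], [0.0, 0.0, -1.0]]
force: [-4.5, -4.3, 15.4]
opening: 0.234
```

```bash
python3 - <<'E'
from rig import arm
from h import *
s=arm.get_state();print(s["clock"],s["tcp_pos"],s["force"],s["opening"],s["wrist_torque"])
for n,x,y in(("scene",330,90),):
    im=arm.camera(n)[:,:,::-1]
    cv2.imwrite(f"pics/{n}5c.png",cv2.resize(im[y:y+140,x:x+140],(590,590),interpolation=cv2.INTER_CUBIC))
E
```

```text
12.55 [0.50919982 0.10599364 0.04890802] [-4.47509752 -4.30273542 15.37598101] 0.23417208858491304 [-0.5363053   0.81119689  0.03129525]
```

View pics/scene5c.png

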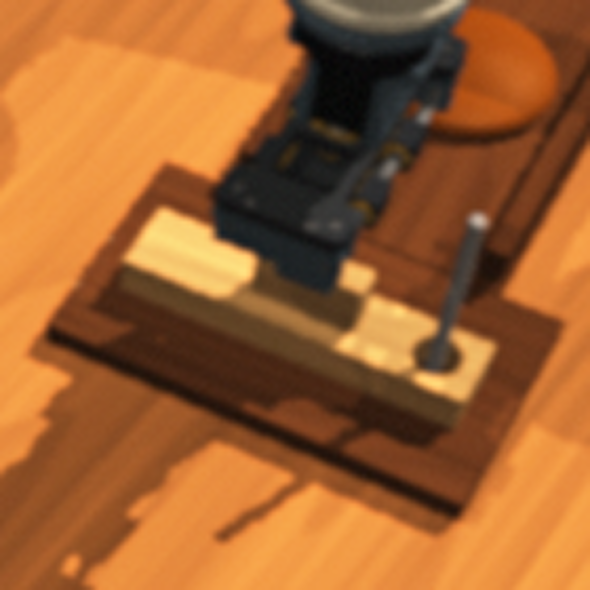

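The bar is down on the board (about 18 N of contact) with the rod through the hole at (440,350). I'll relax the press slightly and open.

Emit:
{"api": "move_arm", "payload": {
  "series": [
    {"twist": [0,0,0],"offset": [0,0,-0.0003],"fingers": 0},
    {"twist": [0,0,0],"offset": [0,0,-0.0005],"fingers": 0.3},
    {"twist": [0,0,0],"offset": [0,0,-0.0005],"fingers": 0.6},
    {"twist": [0,0,0],"offset": [0,0,-0.0005],"fingers": 0.8},
    {"twist": [0,0,0],"offset": [0,0,-0.0005],"fingers": 0.8},
    {"twist": [0,0,0],"offset": [0,0,-0.0005],"fingers": 0.8},
    {"twist": [0,0,0],"offset": [0,0,-0.0005],"fingers": 0.8},
    {"twist": [0,0,0],"offset": [0,0,-0.0005],"fingers": 0.8}
  ]
}}

```text
clock: 13.6
tcp_pos: [0.5091, 0.1062, 0.0487]
tool_rot: [[0.993, 0.116, -0.0], [0.116, -0.993, -0.0], [-0.0, 0.0, -1.0]]
force: [-0.0, -0.4, 0.2]
opening: 0.801
```

Emit:
{"api": "move_arm", "payload": {
  "series": [
    {"twist": [0,0,0],"offset": [0,0,-0.003],"fingers": 0.8},
    {"twist": [0,0,0],"offset": [0,0,-0.015],"fingers": 0.8},
    {"twist": [0,0,0],"offset": [0,0,-0.035],"fingers": 0.8},
    {"twist": [0,0,0],"offset": [0,0,-0.06],"fingers": 0.8},
    {"twist": [0,0,0],"offset": [0,0,-0.09],"fingers": 0.8},
    {"twist": [0,0,0],"offset": [0,0,-0.13],"fingers": 0.8},
    {"twist": [0,0,0],"offset": [0,0,-0.17],"fingers": 0.8},
    {"twist": [0,0,0],"offset": [0,0,-0.2],"fingers": 0.8}
  ]
}}

```text
clock: 14.6
tcp_pos: [0.5092, 0.1063, 0.2515]
tool_rot: [[0.993, 0.117, 0.002], [0.117, -0.993, 0.0], [0.002, 0.0, -1.0]]
force: [0.2, -0.8, -0.6]
opening: 0.801
```

Emit:
{"api": "move_arm", "payload": {
  "series": [
    {"twist": [0,0,0],"offset": [-0.01,0.03,0],"fingers": 0.8},
    {"twist": [0,0,0],"offset": [-0.02,0.08,0],"fingers": 0.8},
    {"twist": [0,0,0],"offset": [-0.03,0.13,0],"fingers": 0.8},
    {"twist": [0,0,0],"offset": [-0.04,0.18,0],"fingers": 0.8},
    {"twist": [0,0,0],"offset": [-0.05,0.23,0],"fingers": 0.8},
    {"twist": [0,0,0],"offset": [-0.06,0.27,0],"fingers": 0.8},
    {"twist": [0,0,0],"offset": [-0.06,0.29,0],"fingers": 0.8},
    {"twist": [0,0,0],"offset": [-0.06,0.3,0],"fingers": 0.8}
  ]
}}

```text
clock: 15.6
tcp_pos: [0.4847, -0.1992, 0.2492]
tool_rot: [[0.993, 0.116, 0.0], [0.116, -0.993, 0.0], [0.0, 0.0, -1.0]]
force: [0.7, 0.3, 0.8]
opening: 0.796
```

```bash
python3 - <<'E'
from rig import arm
from h import *
s=arm.get_state();print(s["clock"],s["tcp_pos"],s["force"],s["opening"])
for n in("scene","top"):
    im=arm.camera(n)[:,:,::-1]; cv2.imwrite(f"pics/{n}6.png",im)
im=cv2.imread("pics/top6.png");cv2.imwrite("pics/top6c.png",cv2.resize(im[150:330,80:260],(590,590),interpolation=cv2.INTER_CUBIC))
im=cv2.imread("pics/scene6.png");cv2.imwrite("pics/scene6c.png",cv2.resize(im[90:230,330:470],(590,590),interpolation=cv2.INTER_CUBIC))
E
```

```text
15.6 [ 0.48468891 -0.199208    0.24917478] [0.67946912 0.29104166 0.75066359] 0.7962710689037592
```

View pics/top6c.png

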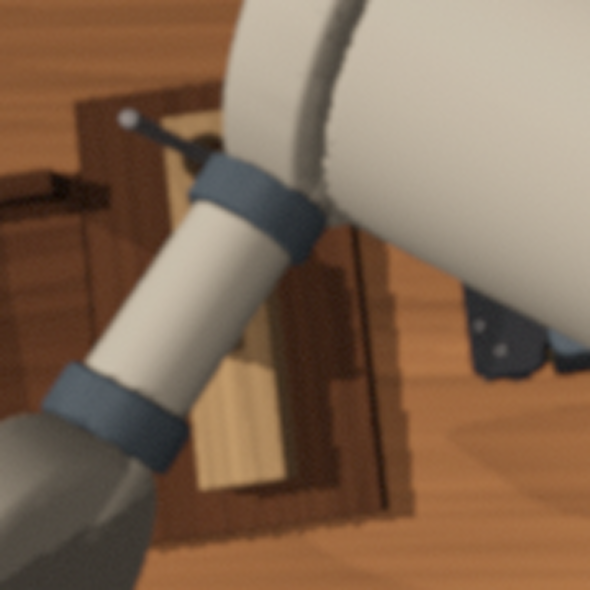

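View pics/scene6c.png

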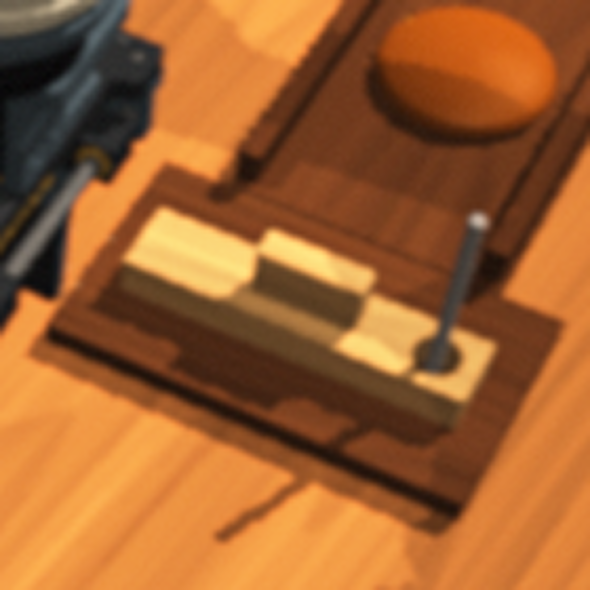

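View pics/scene6.png

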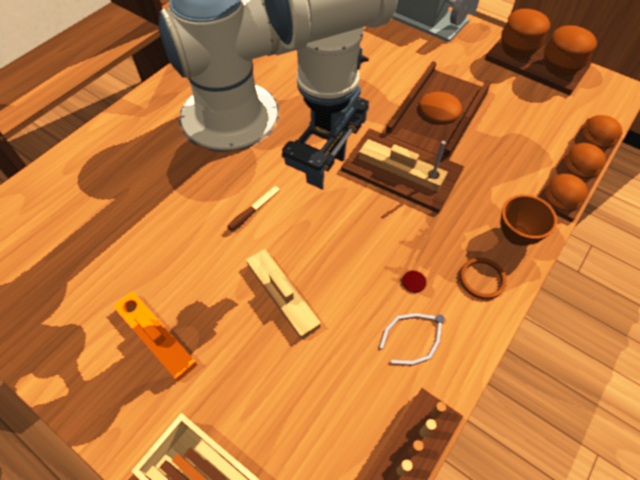

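The bar lies flat on the board with the rod through its hole at (437,355) in the scene crop. The blank and orange bars are unmoved. I'll do one numeric check, then hand in.

```bash
python3 - <<'E'
from rig import arm
from h import *
C=arm.camera_params("scene")
k=140/590
f=lambda p:onz(np.array(p)*k+[330,90]-.5+k/2,.044,C)
a,b,c,d,h=[f(p) for p in((158,207),(122,265),(497,343),(462,400),(440,355))]
print("yaws",[np.arctan2(*(u-v)[[1,0]]).round(3) for u,v in((c,a),(d,b))],"centre",(a+b+c+d)/4,"hole",h)
r=arm.regions_of("stop_bar","scene"); p=proj([.509,.106,.05],C)[0]
r=min(r,key=lambda r:np.hypot(*(np.array(r["rect"][:2])-p))); M=r["pixels"].astype(np.float32)
g=lambda v:np.abs(sil(np.array([v[0],v[1],.018]),rz(v[2]),C)-M).sum()
v=[.509,.106,.117]
s=minimize(g,v,method="Nelder-Mead",options=dict(initial_simplex=[v,[.514,.106,.117],[.509,.111,.117],[.509,.106,.15]]));print(s.x,s.fun,g(v))
arm.finish_job()
E
```

```text
yaws [np.float64(0.124), np.float64(0.139)] centre [0.510236   0.10577182 0.044     ] hole [0.59654514 0.11748251 0.044     ]
[0.50972619 0.10583917 0.12086347] 171.25 183.8125
the job is handed in; nothing more can be done
```

I fitted the drilled stop bar over the rod and handed the job in at about 16 s of the 37 s allowed.

- **How it went:** I gripped the bar by its rib, lifted it clear of the rod, turned it to the board's angle and lowered it level. I lowered the last 10 mm or so in small steps. The bar touched down at about 18 N, and I eased off before opening the gripper and backing away.
- **Position:** In the last pictures the bar lies flat on the board with the rod through its hole and the undrilled end on the far side. The fit to the outline puts its centre at (0.510, 0.106), against a target of (0.509, 0.106).
- **Angle:** The outline fit gives 0.121 rad, against the board's estimated 0.117. Hand-picked corners read 0.124 and 0.139 rad; the 0.139 comes from the more blurred lower edge, so I trust the fit more.
- **Other objects:** The blank bar and the orange look-alike look unmoved in the last scene picture, and the arm was clear of everything.
- **Not checked:** In the final top view the arm hid part of the bar, so the last position check rests on the scene camera alone.

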